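# Load a lidded tote into a roller lane past its drop catch

### The job

Load the grey lidded parts tote into the inclined roller lane: set it on the rollers at the low, flared mouth and push it up the lane, letting its own front edge lift the drop catch, until the catch has fallen behind it. Give the tote a short, gentle but definite tug back by its handle to make sure the catch really holds it, then let go and leave it there. Work gently, never forcing the tote or touching the catch with the gripper, and leave the other things on the bench alone.

Things in the scene. Friction and masses are not known exactly. Their poses are not given: they have to be found in the camera images.
- tote: Dark grey closed plastic tote with flat lid, 160 long (its x) x 120 wide x 70 mm high, 0.4 to 0.75 kg, flat on the bench at the robot's right. Both ends are alike: the lid's rim (52 to 70 mm up) is the outermost part, the body below is 2 mm smaller all round. Origin: centre of the underside, z up. A carrying handle stands on the lid.
- tote_handle (a point): Middle of the tote's handle bar, 106 mm above the tote's underside. The bar runs along the tote's x: 96 long x 18 wide x 16 mm high, a post under each end (68 mm of free bar between the posts, 28 mm of air under it). Grip it across its 18 mm width from above.
- lane: Fixed aluminium roller lane. Its x points up the lane (roughly to the robot's left), z is vertical. Free-turning 20 mm rollers rise 3 degrees towards +x: a tote let go too soon rolls back out. Origin: on the bench under the middle line; roller tops are 56 mm up there, 56 mm + 0.052 x elsewhere, from x = -210 to 198 mm.
- lane_mouth (a point): On the lane's middle line at roller-top height, lane x = -190 mm. A tote lowered with its origin over here clears the catch and its bracket, front end between the rails. Side rails stand 18 mm above the rollers, 123 mm apart inside (the tote is 116 mm wide there); the mouth, x = -233 to -190, flares to about 136 mm.
- lane_top (a point): On the lane's middle line at roller-top height, lane x = 80 mm; the tote's origin travels from lane_mouth towards it. End stop (rubber-padded bar across the top) and catch sit on one grey strap bolted to the rail anywhere in a 40 mm slot, setting not measured: a tote lying back on the catch has its origin at lane x = 70 to 110 mm. The nose drops 6 to 7 mm beyond that and the stop is met at 10. Feel for it.
- catch_pin (a point): Mean place of the drop catch's pin (lane x = -70, y = -45 mm, 92 mm over the rollers; true x within 20 mm). The catch: steel bar 16 mm wide, 80 long, 0.15 kg, over the lid beside the handle; from the pin it slopes down 25 degrees towards +x to a square nose 15 mm below lid height, lifts about 0.2 rad on the lid, falls by its weight. The tote meets it some 200 mm before it drops.
- spray: Blue spray can, 52 mm across, 150 high, loose. Origin under its centre. Leave alone.
- wheel: Spare grinding wheel lying flat, 150 mm across, 20 thick, loose. Origin under its centre. Leave alone.
- carton: Small cardboard carton 110 x 80 x 60 mm, loose. Origin under its centre. Leave alone.
- tape: Roll of white tape lying flat, 100 mm across, 48 high, loose. Origin under its centre. Leave alone.
- wrench: Steel wrench, 180 mm long, lying flat. Leave alone.
- brush: Wire brush, 200 mm long, lying flat. Leave alone.
- driver: Screwdriver, 200 mm long, lying flat. Leave alone.
There are look-alikes about, which are no part of the job. Several things have the shape of the tote; the one meant has the colours described above.

How it is judged:
By the outcome, as a careful person would: the job done as asked, in the order asked, and still so for the second after the job is handed in, with the robot touching nothing.
It also fails if it takes over 72 s, if anything falls off the work surface, if the arm or the gripper's body presses on something with over 40 N, if the wrist force passes 120 N, or if a joint passes its speed limit or range.

### The arm

A 7-joint arm with a two-finger parallel gripper is mounted at the origin on the work surface. World frame = base frame: x ahead of the robot, y to its left, z up, the work surface at z = 0. Lengths are in m, angles in rad, forces in N, time in s.
With the tool pointing down it reaches from about 0.4 to 0.85 m from the base axis. Payload 4.5 kg.
Tool frame: the origin (TCP) lies on the centre line of the jaws, within the pads' length; the fingertips stand r.tips_ahead ahead of it and the grasp point (between the pads) is the TCP (r.tips_ahead is the distance from the TCP to the fingertips, in m); z points along the fingers, y is the direction in which the jaws open and shut (so a half turn about z gives the same grasp; the last joint's range is limited). The gripper opens to 88 mm and grips with 3 to 60 N. Pads are 18 mm wide; open, the fingers measure 123 mm over their backs; the gripper's body (75 mm by 187 mm) begins 45 mm behind the grasp point.
Start: joints at [-1.202, 0.689, -0.195, 1.565, 0.157, 0.902, -0.215], TCP at [0.205, 0.59, 0.258] pointing down, gripper open.
Joint ranges: [-3.01, 3.01], [-0.46, 2.08], [-1.47, 1.51], [0.13, 2.56], [-1, 4.14], [0.04, 2.09], [-2.66, 2.66]. Speed limits (rad/s): [2.57, 2.57, 3.14, 3.14, 3.14, 3.14, 3.14].

### API

Orientations are given as a unit quaternion [x, y, z, w].
In Python, from plant import r gives the robot as it stands.
- The arm moves only by the shell command python3 -m inch 'ROWS' [FORCE]. ROWS is JSON, a list of rows, each a list of 5 numbers: the shift along the world's x, y, z in units of 25 mm (1.0 is 25 mm), then the turn about the world's z in units of 6 degrees (1.0 is 6 degrees), then the finger opening in mm, from 0 to 88.1. A call has 1 to 5 rows; each row shifts and turns the commanded pose from where the row before left it; what a row does not reach is not made up. A row lasts 1/10 s, in which the tool goes at most 50 mm and 8.59 degrees, less where a joint would pass 70% of its speed; a pose out of reach is approached as far as the arm can. A call is refused whole if a number of a shift passes 1 or a number of a turn 1, either way. A call with a gripper value outside its range is refused whole. The fingers move at their own pace and stop on an object; FORCE is the grip in N (left out, the last holds). Time passes only in rows, so rows that do not move let the fingers close. It gives the time, the measured TCP pose, the force and the opening at its end, in the units of the state.
- r.get_state(): the state, without advancing time (a new reading comes with each control period).
- r.snapshot(name): name is "side" or "top"; returns a dict with "pixels" (420x560x3 uint8, red, green, blue), "range_z" (420x560 float32, m along the optical axis (not along the pixel's ray), 0 where there is no reading), "K" (3x3 intrinsics, pixels), "position" and "attitude" of the camera in the world. Camera axes: x right, y up, looking along -z (the intrinsics and any distortion apply to the point x, -y, -z); pixel columns grow to the right and rows downward; lengths in m; the calibration is good to about 2 mm. A picture is of the moment at which its call begins.
- r.finish_job(): hands the job in, once; it reports no verdict.
The state is a dict: "clock": time; "q": joint angles; "qd": joint speeds; "joint_torque": joint torques, N m; "tool_pos": TCP position; "eef_rot": TCP orientation; "contact_force": force on the tool from outside, world axes, zero at the start; "moment": the same for the moment, N m; "opening": opening from 0.0 (shut) to 1.0 (fully open).
Only numpy, scipy, OpenCV 4.12 (cv2) and the standard library are available. Lean on these libraries where they do the work, as an engineer would, in place of code of your own. Each camera call takes 0.05 s, during which the arm holds its last target. There are 200 camera calls.

## Working session

There is one attempt and no reset: what is moved stays moved. The work goes in short steps, Python scripts to look and compute and a shell command to move; the robot and the scene stay as the last step left them, time stands still between calls to the robot, and variables do not carry over. Pictures are saved under pics/ and viewed, about 8 in all and at most 12, crops included, and the job is handed in when it is done.

```bash
ls; mkdir -p pics
cat > h.py <<'E'
import numpy as np, cv2
from plant import r
from scipy.spatial.transform import Rotation as R
def snap(n,f=None):
    s=r.snapshot(n)
    if f: cv2.imwrite('pics/'+f,s['pixels'][:,:,::-1])
    return s
def rot(s):
    a=np.array(s['attitude'],float)
    return R.from_quat(a).as_matrix() if a.size==4 else a.reshape(3,3)
def cloud(s):
    K=np.array(s['K']);z=s['range_z'];v,u=np.mgrid[:z.shape[0],:z.shape[1]]
    P=np.stack([(u-K[0,2])/K[0,0]*z,-(v-K[1,2])/K[1,1]*z,-z],-1)
    W=P@rot(s).T+np.array(s['position']); W[z==0]=np.nan
    return W
E
python3 - <<'E'
from h import *
a=snap('top','t1.png');b=snap('side','s1.png')
for s in(a,b):print(s['K'],s['position'],s['attitude'],[k for k in s])
print(r.get_state(),r.tips_ahead)
E
```

```text
pics
[[415.62123455   0.         268.7427818 ]
 [  0.         415.62123455 214.82575263]
 [  0.           0.           1.        ]] [ 0.27563111 -0.04244466  1.41416794] [ 0.07061162 -0.07292937 -0.69612248  0.71071007] ['pixels', 'range_z', 'K', 'position', 'attitude']
[[394.71322212   0.         284.32405448]
 [  0.         394.71322212 204.92310941]
 [  0.           0.           1.        ]] [ 0.20323847 -0.6547362   0.95839415] [ 0.32446427 -0.08298308 -0.21268376  0.91793375] ['pixels', 'range_z', 'K', 'position', 'attitude']
{'clock': 0.1, 'q': array([-1.20218569,  0.68986775, -0.19452621,  1.56622398,  0.15730964,
        0.9025023 , -0.21510955]), 'qd': array([-8.24891928e-05, -6.21316208e-04, -2.04496390e-04, -3.97299435e-03,
       -4.98322899e-04, -9.04095775e-04,  1.08810235e-03]), 'joint_torque': array([-3.04750676e-03, -5.28507900e+01, -1.27169654e+00, -1.53838027e+01,
       -5.25736890e-02,  1.99051581e-03,  5.17613285e-05]), 'tool_pos': array([0.20523375, 0.58978385, 0.25701484]), 'eef_rot': array([ 1.66587231e-01,  9.86026393e-01, -8.01434080e-04, -7.23722656e-05]), 'contact_force': array([-0.91392093,  0.65251456, -0.81135062]), 'moment': array([ 0.00747268, -0.00751634, -0.02910456]), 'opening': 1.0054952617361226} 0.019
```

View pics/t1.png

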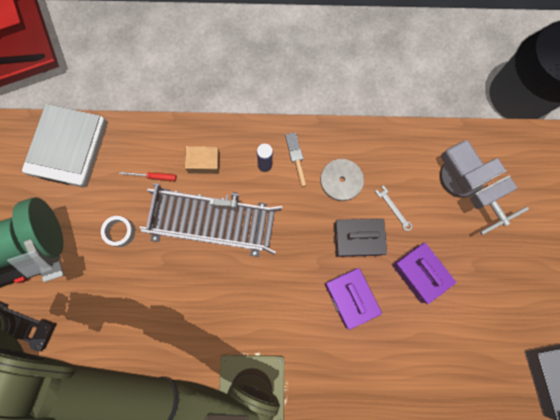

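View pics/s1.png

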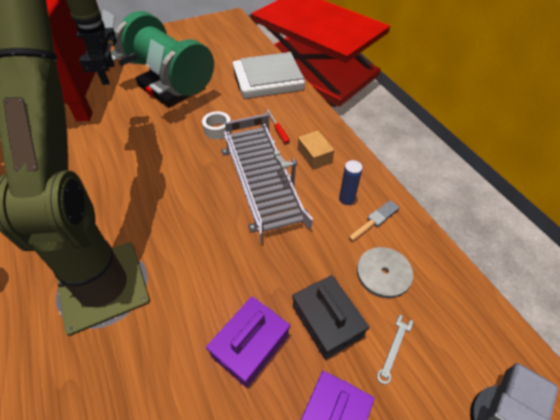

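Top view: candidates with the tote's shape are the dark grey one (361,238), purple (353,297) and purple (425,272). I choose the grey one. The lane runs from its mouth at about (275,232) to its top at about (150,212), and the catch is near (222,203). Next I measure both, with one close crop.

Run:
```python
from h import *
s=snap('top');W=cloud(s);im=s['pixels']
cv2.imwrite('pics/c1.png',cv2.resize(im[170:280,120:410,::-1],None,fx=2.75,fy=2.75,interpolation=cv2.INTER_CUBIC))
def rect(m,n):
    P=W[m][:,:2].astype(np.float32);c=cv2.minAreaRect(P*1000);print(n,m.sum(),c,np.median(W[m],0),cv2.boxPoints(c).round().tolist());return P
box=np.zeros(W.shape[:2],bool);box[210:262,328:392]=1
z=W[...,2];k=np.ones((3,3),np.uint8)
op=lambda m:cv2.morphologyEx(m.astype(np.uint8),cv2.MORPH_OPEN,k)>0
print('table',np.nanmedian(z[330:340,300:320]))
rect(op(box&(z>.055)&(z<.085)),'lid'); rect(box&(z>.1)&(z<.13),'handle')
L=np.zeros_like(box);L[178:262,135:290]=1
hi=L&(z>.03)&(z<.3);print(np.nanpercentile(z[hi],[5,50,90,99]))
rect(op(L&(z>.035)&(z<.12)),'lane')
# rails: print row profile at several columns
for c in range(150,290,12):
    rr=[(v,round(float(W[v,c,0]),3),round(float(W[v,c,1]),3),round(float(z[v,c]),3)) for v in range(180,258) if z[v,c]>.04]
    print(c,[x for i,x in enumerate(rr) if i<3 or i>=len(rr)-4])
```

```text
table -0.00033448137271885336
lid 1597 ((488.6631774902344, -346.77392578125), (120.4827651977539, 163.28883361816406), 2.6793506145477295) [ 0.4801637  -0.34454546  0.06925528] [[425.0, -268.0], [432.0, -431.0], [553.0, -426.0], [545.0, -262.0]]
handle 187 ((487.75018310546875, -346.4281005859375), (18.784523010253906, 97.7642822265625), 3.677064895629883) [ 0.48768726 -0.34646133  0.1128604 ] [[475.0, -298.0], [482.0, -396.0], [500.0, -395.0], [494.0, -297.0]]
[0.0398339  0.05421749 0.10275692 0.14865579]
lane 4103 ((542.2049560546875, 148.25265502929688), (445.8528137207031, 154.13563537597656), 82.73445892333984) [0.5331199  0.15634475 0.05331943] [[438.0, -63.0], [590.0, -83.0], [647.0, 360.0], [494.0, 379.0]]
150 [(189, 0.63, 0.352, 0.079), (190, 0.626, 0.351, 0.08), (191, 0.627, 0.356, 0.063), (227, 0.498, 0.335, 0.102), (229, 0.492, 0.335, 0.101), (230, 0.489, 0.336, 0.097), (231, 0.492, 0.346, 0.059)]
162 [(189, 0.634, 0.315, 0.068), (190, 0.63, 0.314, 0.071), (191, 0.624, 0.312, 0.078), (230, 0.493, 0.302, 0.08), (231, 0.49, 0.302, 0.077), (232, 0.49, 0.307, 0.057), (233, 0
[... 1135 characters left out ...]
, (242, 0.46, 0.067, 0.072), (243, 0.46, 0.069, 0.047), (244, 0.457, 0.069, 0.042)]
246 [(204, 0.589, 0.032, 0.067), (205, 0.586, 0.032, 0.066), (206, 0.584, 0.033, 0.057), (243, 0.459, 0.029, 0.06), (244, 0.455, 0.028, 0.062), (245, 0.454, 0.029, 0.045), (246, 0.452, 0.029, 0.041)]
258 [(206, 0.583, -0.008, 0.066), (207, 0.58, -0.008, 0.062), (208, 0.579, -0.008, 0.052), (245, 0.453, -0.011, 0.062), (246, 0.45, -0.011, 0.06), (247, 0.449, -0.011, 0.043), (248, 0.446, -0.011, 0.042)]
270 [(207, 0.581, -0.048, 0.063), (208, 0.578, -0.048, 0.059), (209, 0.577, -0.048, 0.051), (233, 0.497, -0.05, 0.042), (249, 0.44, -0.05, 0.064), (250, 0.438, -0.051, 0.057), (251, 0.436, -0.051, 0.048)]
282 []
```

View pics/c1.png

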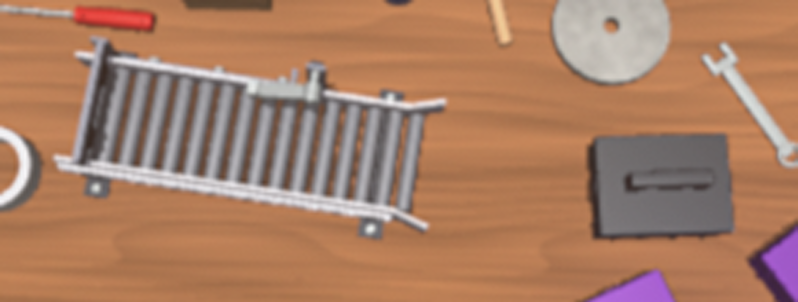

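The grey tote is confirmed: the lid measures 120x163 mm at z 0.069 and the handle top is at 0.113. Its handle is at about (0.488, -0.346) with yaw about 93.2°. Lane yaw is about 82.9° and lane_mouth is near (0.52, -0.03). I start moving now and refine the lane on the way.

```bash
python3 -m inch '[[0.55,-1,0,-0.55,60],[0.55,-1,0,-0.55,60],[0.55,-1,0,-0.55,60],[0.55,-1,0,-0.55,60],[0.55,-1,0,-0.55,60]]' 25 | tail -1 && python3 -m inch '[[0.55,-1,0,-0.55,60],[0.55,-1,0,-0.55,60],[0.55,-1,0,-0.55,60],[0.55,-1,0,-0.55,60],[0.55,-1,0,-0.55,60]]' && python3 -m inch '[[0.55,-1,0,-0.55,60],[0.55,-1,0,-0.55,60],[0.55,-1,0,-0.55,60],[0.55,-1,0,-0.55,60],[0.55,-1,0,-0.55,60]]' && python3 -m inch '[[0.55,-1,0,-0.55,60],[0.55,-1,0,-0.55,60],[0.55,-1,0,-0.55,60],[0.55,-1,0,-0.55,60],[0.55,-1,0,-0.55,60]]'
```

```text
opening: 0.683
clock: 1.15
tool_pos: [0.3432, 0.3392, 0.2577]
eef_rot: [0.441, 0.898, -0.0, -0.0]
contact_force: [1.1, -0.3, -0.4]
opening: 0.683
clock: 1.65
tool_pos: [0.4119, 0.2142, 0.2577]
eef_rot: [0.565, 0.825, -0.0, -0.0]
contact_force: [0.1, -0.8, -0.0]
opening: 0.679
clock: 2.15
tool_pos: [0.4807, 0.0893, 0.2576]
eef_rot: [0.678, 0.735, -0.0, -0.0]
contact_force: [0.6, -0.3, 0.6]
opening: 0.68
```

```bash
cat >> h.py <<'E'
def st():
    s=r.get_state();m=R.from_quat(s['eef_rot']).as_matrix()
    yaw=np.degrees(np.arctan2(m[1,1],m[0,1]))
    print('t%.2f'%s['clock'],'p',(s['tool_pos']*1000).round(1),'yaw_y %.2f'%yaw,'F',s['contact_force'].round(1),'M',s['moment'].round(2),'open %.1f'%(s['opening']*88.1),'tilt',m[:,2].round(3))
    return s
E
python3 - <<'E'
from h import *
st()
s=snap('top');W=cloud(s);z=W[...,2]
u=np.array([.1235,.9923]);v=np.array([-.9923,.1235]);o=np.array([.5435,.158])
for it in range(3):
    d=W[...,:2]-o;lx=d@u;ly=d@v;top=.056+.052*lx+.018
    a=[]
    for sg in(1,-1):
        m=(abs(lx)<.18)&(sg*ly>.05)&(sg*ly<.085)&(abs(z-top)<.006)
        p=np.polyfit(lx[m],ly[m],1);a.append(p);print(sg,m.sum(),p,np.median(z[m]-top[m]),np.percentile(ly[m],[5,95]))
    sl=(a[0][0]+a[1][0])/2;off=(a[0][1]+a[1][1])/2
    th=np.arctan2(u[1],u[0])+np.arctan(sl);o=o+off*v;u=np.array([np.cos(th),np.sin(th)]);v=np.array([-u[1],u[0]])
print(np.degrees(th),o)
d=W[...,:2]-o;lx=d@u;ly=d@v
m=(abs(ly)<.09)&(lx>-.3)&(lx<.3)&(z>.03)&(z<.2)
print('lx range',np.percentile(lx[m],[0,.3,99.7,100]))
m2=(abs(ly)<.05)&(abs(z-.056-.052*lx)<.006)&(abs(lx)<.25);print('roller lx',np.percentile(lx[m2],[0,.5,99.5,100]))
m3=(ly<-.03)&(ly>-.1)&(abs(lx)<.18)&(z>.056+.052*lx+.03);print('catch',[np.percentile(q[m3],[2,50,98]) for q in(lx,ly,z)])
E
```

```text
t2.15 p [480.7  89.3 257.6] yaw_y 4.70 F [ 0.6 -0.3  0.6] M [-0.03  0.06 -0.03] open 59.9 tilt [-0.  0. -1.]
1 92 [-0.00330543  0.06896509] -0.0008585261572625971 [0.06609443 0.0715549 ]
-1 89 [-0.00684055 -0.05936925] -0.0009003310898975658 [-0.06491004 -0.05579023]
1 92 [0.00176675 0.06417019] -0.0008416321690834505 [0.06155515 0.06663894]
-1 90 [-0.00191779 -0.06415467] -0.0009888064418825115 [-0.06900006 -0.06110238]
1 92 [0.00184226 0.06416244] -0.0008413865761837114 [0.0615577  0.06663829]
-1 90 [-0.0018423  -0.06416242] -0.0009890564193068066 [-0.06899502 -0.06110058]
82.61055682578882 [0.53873132 0.15859354]
lx range [-0.23540709 -0.23061179  0.29290979  0.29934684]
roller lx [-0.21325732 -0.21209125  0.17733521  0.17886883]
catch [array([-0.09281768, -0.07957006,  0.17602777]), array([-0.07869623, -0.05237721, -0.031646  ]), array([0.09639748, 0.13900421, 0.34624204])]
```

```bash
python3 -m inch '[[0.29,-1,0,-0.25,50],[0,-1,0,0,50],[0,-1,0,0,50],[0,-1,0,0,50],[0,-1,0,0,50]]' >/dev/null && python3 -m inch '[[0,-1,0,0,50],[0,-1,0,0,50],[0,-1,0,0,50],[0,-1,0,0,50],[0,-1,0,0,50]]' >/dev/null && python3 -m inch '[[0,-1,0,0,50],[0,-1,0,0,50],[0,-1,0,0,50],[0,-1,0,0,50],[0,-1,0,0,50]]' >/dev/null&& python3 -m inch '[[0,-1,0,0,50],[0,-1,0,0,50],[0,-0.43,-0.5,0,50],[0,0,-1,0,50],[0,0,-0.56,0,50]]'
python3 - <<'E'
from h import *
st();s=snap('top','t2.png');W=cloud(s);z=W[...,2]
v=snap('side');im=v['pixels']
a=im[250:410,220:430];cv2.imwrite('pics/c2.png',cv2.resize(a[:,:,::-1],None,fx=3,fy=3))
E
```

```text
clock: 4.2
tool_pos: [0.4866, -0.3443, 0.2037]
eef_rot: [0.686, 0.727, 0.0, -0.002]
contact_force: [0.3, 0.2, -0.6]
opening: 0.567
t4.20 p [ 486.6 -344.3  203.7] yaw_y 3.32 F [ 0.3  0.2 -0.6] M [-0.04  0.03  0.02] open 50.0 tilt [-0.003  0.002 -1.   ]
```

View pics/c2.png

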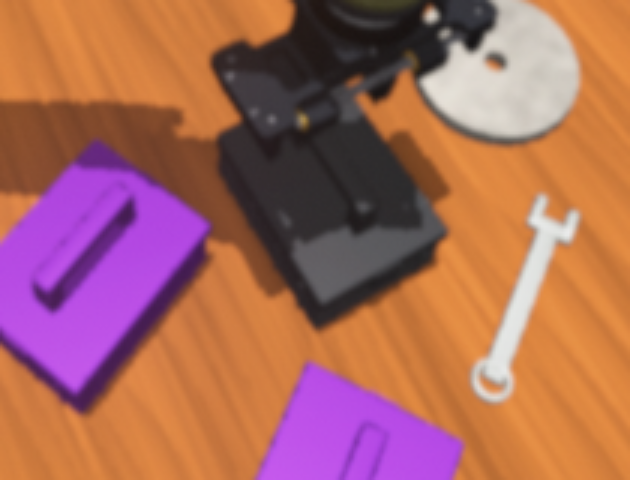

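The crop shows the jaws straddling the grey tote's handle bar, with fingertips at about (310,120) and (430,45) in the crop and the bar running between them. I descend and grip.

```bash
python3 -m inch '[[0,0,-0.9,0,50],[0,0,-0.9,0,50],[0,0,-0.9,0,50],[0,0,-0.7,0,50],[0,0,-0.5,0,50]]' && python3 -m inch '[[0,0,0,0,35],[0,0,0,0,28],[0,0,0,0,22],[0,0,0,0,10],[0,0,0,0,10]]' 30 && python3 -m inch '[[0,0,0,0,10],[0,0,0,0,10],[0,0,0.15,0,10]]' && python3 -c "
from h import *
st()"
```

```text
clock: 4.8
tool_pos: [0.4877, -0.3445, 0.1078]
eef_rot: [0.686, 0.728, 0.0, -0.0]
contact_force: [0.6, 0.2, -0.4]
opening: 0.567
clock: 5.3
tool_pos: [0.4886, -0.3457, 0.1097]
eef_rot: [0.686, 0.727, 0.0, 0.001]
contact_force: [1.2, 0.4, 2.5]
opening: 0.2
clock: 5.6
tool_pos: [0.4866, -0.3448, 0.1117]
eef_rot: [0.686, 0.727, -0.0, -0.001]
contact_force: [-0.1, -0.5, -7.9]
opening: 0.202
t5.60 p [ 486.6 -344.8  111.7] yaw_y 3.32 F [-0.1 -0.5 -7.9] M [-0.    0.08 -0.05] open 17.8 tilt [-0.002  0.001 -1.   ]
```

```bash
python3 -m inch '[[0,0,0.5,0,10],[0,0,0.8,0,10],[0,0,0.9,0,10],[0,0,0.9,0,10],[0,0,0.8,0,10]]' && python3 -m inch '[[0,0.4,0,-0.2,10],[0.1,0.7,0,-0.3,10],[0.2,0.9,0,-0.3,10],[0.2,0.9,0,-0.3,10],[0.2,0.9,0,-0.3,10]]' && python3 -m inch '[[0.2,0.9,0,-0.3,10],[0.2,0.9,0,-0.08,10],[0,0.9,0,0,10],[0,0.9,0,0,10],[0,0.9,0,0,10]]' && python3 -m inch '[[0,0.9,0,0,10],[0,0.9,0,0,10],[0,0.9,0,0,10],[0,0.8,0,0,10],[0,0.6,0,0,10]]' && python3 -m inch '[[0,0.2,0,0,10],[0,0,0,0,10]]'
python3 - <<'E'
from h import *
s=st();p=s['tool_pos'][:2]
u=np.array([np.cos(np.radians(82.61)),np.sin(np.radians(82.61))]);v=np.array([-u[1],u[0]]);o=np.array([.53873,.15859])
print('lane xy',(p-o)@u,(p-o)@v)
s=snap('top','t3.png');W=cloud(s);z=W[...,2];b=snap('side')
d=W[...,:2]-o;lx=d@u;ly=d@v
m=(lx<-.1)&(lx>-.3)&(abs(ly)<.08)&(z>.15)&(z<.178)&(s['pixels'].max(2)<120)
c=cv2.minAreaRect((np.stack([lx[m],ly[m]],-1)*1000).astype(np.float32));print(m.sum(),c,np.median(z[m]))
# lane again with mouth rails visible: far part
for sg in(1,-1):
    m=(lx>-.1)&(lx<.18)&(sg*ly>.05)&(sg*ly<.085)&(abs(z-.074-.052*lx)<.006)
    print(sg,m.sum(),np.polyfit(lx[m],ly[m],1))
cv2.imwrite('pics/c3.png',np.hstack([cv2.resize(q['pixels'][y:y+130,x:x+130,::-1],(400,400),interpolation=cv2.INTER_CUBIC) for q,y,x in((s,160,190),(b,130,200))]))
E
```

```text
clock: 6.1
tool_pos: [0.4863, -0.345, 0.2107]
eef_rot: [0.686, 0.727, -0.0, -0.001]
contact_force: [0.2, -1.2, -7.6]
opening: 0.201
clock: 6.6
tool_pos: [0.5037, -0.248, 0.2085]
eef_rot: [0.738, 0.674, -0.001, -0.002]
contact_force: [0.3, -0.3, -7.5]
opening: 0.2
clock: 7.1
tool_pos: [0.5133, -0.1358, 0.2087]
eef_rot: [0.751, 0.66, -0.001, -0.002]
contact_force: [-0.1, 1.4, -6.8]
opening: 0.195
clock: 7.6
tool_pos: [0.5132, -0.0327, 0.2088]
eef_rot: [0.751, 0.661, -0.001, -0.002]
contact_force: [0.4, 0.1, -7.4]
opening: 0.202
clock: 7.8
tool_pos: [0.5141, -0.0293, 0.2092]
eef_rot: [0.751, 0.661, -0.001, -0.001]
contact_force: [1.5, 0.0, -7.1]
opening: 0.201
t7.80 p [514.1 -29.3 209.2] yaw_y -7.28 F [ 1.5  0.  -7.1] M [-0.01  0.01  0.03] open 17.7 tilt [-0.002  0.    -1.   ]
lane xy -0.18947103818762595 0.0002942103250567968
311 ((-250.4163360595703, 3.4174842834472656), (117.25924682617188, 43.413822174072266), 87.57774353027344) 0.16873402048694897
1 66 [0.00107243 0.06410555]
-1 93 [-0.00246771 -0.06355595]
```

View pics/c3.png

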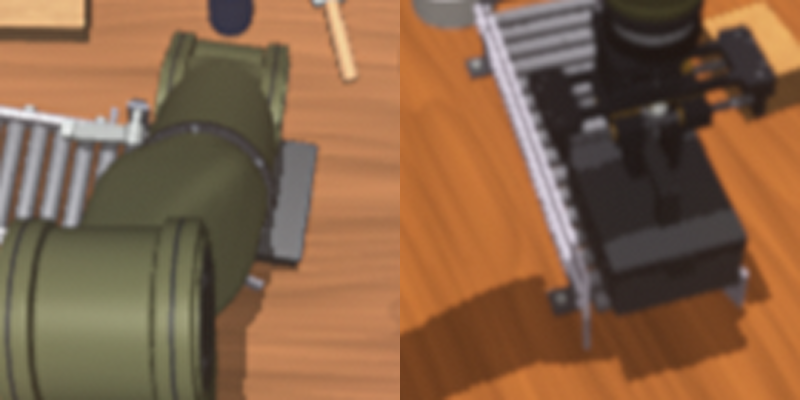

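Right panel: the tote hangs over the mouth between the flares, carried straight, with TCP at lane (-189.5, 0.3) mm. Left panel: the arm hides most of it. I lower to just below rail height and check the force.

```bash
python3 -m inch '[[0,0,-0.4,-0.02,10],[0,0,-0.4,0,10],[0,0,-0.3,0,10],[0,0,-0.2,0,10],[0,0,-0.15,0,10]]' && python3 -m inch '[[0,0,-0.1,0,10],[0,0,-0.1,0,10],[0,0,0,0,10]]' && python3 -c "
from h import *
st()"
```

```text
clock: 8.4
tool_pos: [0.5149, -0.0306, 0.1729]
eef_rot: [0.752, 0.659, -0.0, -0.0]
contact_force: [0.4, 0.2, -6.5]
opening: 0.196
clock: 8.7
tool_pos: [0.5151, -0.0304, 0.1686]
eef_rot: [0.752, 0.659, -0.0, -0.0]
contact_force: [-0.2, -0.8, -7.1]
opening: 0.199
t8.70 p [515.1 -30.4 168.6] yaw_y -7.48 F [-0.2 -0.8 -7.1] M [-0.06  0.05 -0.01] open 17.5 tilt [-0.  0. -1.]
```

```bash
for i in 1 2; do :; done; python3 -m inch '[[0,0,-0.1,0,10],[0,0,-0.1,0,10],[0,0,-0.08,0,10],[0,0,0,0,10]]' && python3 -c "
from h import *
st()" && python3 -m inch '[[0,0,-0.06,0,10],[0,0,-0.06,0,10],[0,0,0,0,10]]' 20 && python3 -c "
from h import *
st()"
```

```text
clock: 9.1
tool_pos: [0.5149, -0.0304, 0.1615]
eef_rot: [0.752, 0.659, -0.0, -0.0]
contact_force: [-0.9, 0.0, -7.6]
opening: 0.196
t9.10 p [514.9 -30.4 161.5] yaw_y -7.48 F [-0.9  0.  -7.6] M [-0.05  0.1  -0.04] open 17.3 tilt [-0.  0. -1.]
clock: 9.4
tool_pos: [0.5152, -0.0304, 0.1587]
eef_rot: [0.752, 0.659, 0.0, 0.0]
contact_force: [-1.0, 0.4, -6.4]
opening: 0.201
t9.40 p [515.2 -30.4 158.7] yaw_y -7.49 F [-1.   0.4 -6.4] M [ 0.    0.04 -0.02] open 17.7 tilt [ 0.  0. -1.]
```

```bash
python3 -m inch '[[0,0,-0.06,0,10],[0,0,-0.06,0,10],[0,0,0,0,10]]' 20 && python3 -c "
from h import *
st()" && python3 -m inch '[[0,0,-0.04,0,10],[0,0,0,0,10]]' && python3 -c "
from h import *
st()"
```

```text
clock: 9.7
tool_pos: [0.5154, -0.0305, 0.156]
eef_rot: [0.752, 0.659, 0.0, 0.0]
contact_force: [0.0, -0.5, -1.3]
opening: 0.203
t9.70 p [515.4 -30.5 156. ] yaw_y -7.50 F [ 0.  -0.5 -1.3] M [-0.02  0.11 -0.02] open 17.9 tilt [ 0.001 -0.    -1.   ]
clock: 9.9
tool_pos: [0.5154, -0.0307, 0.1559]
eef_rot: [0.752, 0.659, 0.001, 0.001]
contact_force: [-2.7, -0.0, 7.0]
opening: 0.202
t9.90 p [515.4 -30.7 155.9] yaw_y -7.51 F [-2.7 -0.   7. ] M [ 0.    0.58 -0.08] open 17.8 tilt [ 0.001 -0.    -1.   ]
```

```bash
python3 -m inch '[[0,0,0.04,0,10],[0.039,0.3,0.016,0,10],[0.052,0.4,0.021,0,10],[0.052,0.4,0.021,0,10],[0.052,0.4,0.021,0,10]]' && python3 -c "
from h import *
st()" && python3 -m inch '[[0.026,0.2,0.01,0,10],[0,0,0,0,10]]' && python3 -c "
from h import *
st()"
```

```text
clock: 10.4
tool_pos: [0.5204, 0.0085, 0.158]
eef_rot: [0.751, 0.66, 0.0, 0.0]
contact_force: [-0.6, -1.1, 3.4]
opening: 0.201
t10.40 p [520.4   8.5 158. ] yaw_y -7.44 F [-0.6 -1.1  3.4] M [-0.16  0.26 -0.11] open 17.7 tilt [ 0.001  0.    -1.   ]
clock: 10.6
tool_pos: [0.5211, 0.0142, 0.1584]
eef_rot: [0.751, 0.66, 0.001, -0.0]
contact_force: [-0.2, -0.4, 5.3]
opening: 0.202
t10.60 p [521.1  14.2 158.4] yaw_y -7.35 F [-0.2 -0.4  5.3] M [-0.    0.26 -0.09] open 17.8 tilt [ 0.001  0.001 -1.   ]
```

```bash
cat >> h.py <<'E'
U=np.array([np.cos(np.radians(82.61)),np.sin(np.radians(82.61))]);V=np.array([-U[1],U[0]]);O=np.array([.53873,.15859])
def ln():
    s=st();d=s['tool_pos'][:2]-O;f=s['contact_force'][:2]
    print('   lane x %.1f y %.1f  zrel %.1f Fx %.1f Fy %.1f'%(d@U*1e3,d@V*1e3,(s['tool_pos'][2]-.056-.052*(d@U))*1e3,f@U,f@V))
E
python3 -m inch '[[0.039,0.3,0.046,0,10],[0.039,0.3,0.016,0,10],[0.039,0.3,0.016,0,10],[0.039,0.3,0.016,0,10],[0.039,0.3,0.016,0,10]]'>/dev/null; python3 -c "
from h import *
ln()";python3 -m inch '[[0.039,0.3,0.016,0,10],[0.039,0.3,0.016,0,10],[0.039,0.3,0.016,0,10]]'>/dev/null; python3 -c "
from h import *
ln()"
```

```text
t11.10 p [525.6  50.3 160.5] yaw_y -7.47 F [ 0.2 -1.  -3.8] M [-0.23 -0.2  -0.07] open 17.6 tilt [-0. -0. -1.]
   lane x -109.1 y -0.9  zrel 110.2 Fx -1.0 Fy -0.3
t11.40 p [528.4  72.8 161.8] yaw_y -7.48 F [ 1.3 -0.9 -5.8] M [-0.13 -0.22 -0.12] open 17.7 tilt [-0.  0. -1.]
   lane x -86.4 y -0.8  zrel 110.3 Fx -0.7 Fy -1.4
```

```bash
python3 -m inch '[[0.035,0.3,-0.004,0,10],[0.035,0.3,0.016,0,10],[0.039,0.3,0.016,0,10],[0.039,0.3,0.016,0,10],[0.039,0.3,0.016,0,10]]'>/dev/null; python3 -c "
from h import *
ln()";python3 -m inch '[[0.039,0.3,0.016,0,10],[0.039,0.3,0.016,0,10],[0.039,0.3,0.016,0,10]]'>/dev/null; python3 -c "
from h import *
ln();a=snap('side');b=snap('top')
cv2.imwrite('pics/c4.png',np.hstack([cv2.resize(q['pixels'][y:y+130,x:x+130,::-1],(400,400),interpolation=cv2.INTER_CUBIC) for q,y,x in((b,150,160),(a,110,200))]))"
```

```text
t11.90 p [533.2 110.2 163.5] yaw_y -7.48 F [ 1.2 -0.5 -4. ] M [-0.14 -0.14 -0.1 ] open 17.8 tilt [ 0.  0. -1.]
   lane x -48.7 y -0.7  zrel 110.0 Fx -0.4 Fy -1.2
t12.20 p [536.1 132.7 164.7] yaw_y -7.48 F [ 0.7 -1.6 -4. ] M [-0.17 -0.19 -0.07] open 17.8 tilt [ 0. -0. -1.]
   lane x -26.0 y -0.7  zrel 110.0 Fx -1.5 Fy -0.9
```

View pics/c4.png

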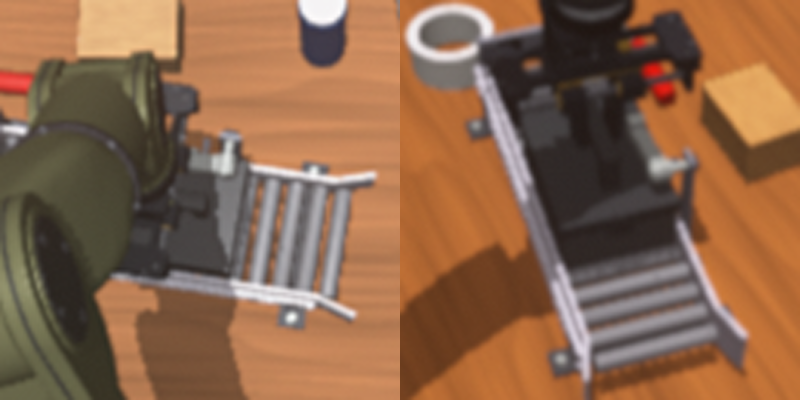

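The tote sits between the rails and the catch (right panel, about (665,165)) rides on the lid. I carry on, then creep.

```bash
python3 -m inch '[[0.039,0.3,0.016,0,10],[0.039,0.3,0.016,0,10],[0.039,0.3,0.016,0,10],[0.039,0.3,0.016,0,10],[0.039,0.3,0.016,0,10]]'>/dev/null; python3 -c "
from h import *
ln()";python3 -m inch '[[0.039,0.3,0.016,0,10],[0.039,0.3,0.016,0,10],[0.039,0.3,0.016,0,10],[0.039,0.3,0.016,0,10]]'>/dev/null; python3 -c "
from h import *
ln()";python3 -m inch '[[0.026,0.2,0.01,0,10],[0.02,0.15,0.008,0,10],[0,0,0,0,10]]'>/dev/null; python3 -c "
from h import *
ln()"
```

```text
t12.80 p [540.9 170.3 166.7] yaw_y -7.47 F [-0.1 -0.7 -2.8] M [-0.14 -0.05 -0.08] open 17.7 tilt [-0.  0. -1.]
   lane x 11.9 y -0.6  zrel 110.1 Fx -0.7 Fy -0.0
t13.20 p [544.8 200.2 168.3] yaw_y -7.48 F [-0.1 -1.1 -2.6] M [-0.13  0.   -0.04] open 17.9 tilt [-0. -0. -1.]
   lane x 42.0 y -0.6  zrel 110.1 Fx -1.1 Fy -0.0
t13.50 p [546.  209.3 168.7] yaw_y -7.43 F [-1.2  0.1 -2. ] M [ 0.13  0.1  -0.04] open 17.5 tilt [ 0.     0.001 -1.   ]
   lane x 51.3 y -0.7  zrel 110.1 Fx -0.0 Fy 1.2
```

```bash
cat > g.py <<'E'
import sys
from h import *
ln();s=r.get_state();f=s['contact_force'][:2]@U
sys.exit(f<-4)
E
python3 -m inch '[[0.013,0.1,0.005,0,10],[0.013,0.1,0.005,0,10],[0.013,0.1,0.005,0,10]]'>/dev/null; python3 g.py && python3 -m inch '[[0.013,0.1,0.005,0,10],[0.013,0.1,0.005,0,10]]'>/dev/null && python3 g.py && python3 -m inch '[[0.01,0.08,0.004,0,10],[0.01,0.08,0.004,0,10]]'>/dev/null && python3 g.py && python3 -m inch '[[0.01,0.08,0.004,0,10],[0.01,0.08,0.004,0,10]]'>/dev/null && python3 g.py && python3 -m inch '[[0.01,0.08,0.004,0,10],[0.01,0.08,0.004,0,10]]'>/dev/null && python3 g.py
```

```text
t13.80 p [546.8 215.6 169.1] yaw_y -7.51 F [-1.4 -0.4 -0.9] M [-0.16  0.18 -0.03] open 17.7 tilt [-0. -0. -1.]
   lane x 57.6 y -0.7  zrel 110.1 Fx -0.6 Fy 1.4False
```

```bash
sed -i 's/sys.exit(f<-4)/sys.exit(int(f<-4))/; s/^ln();//' g.py; sed -i "s/^sys.exit/print('t%.1f x %.1f Fx %.1f Fy %.1f Fz %.1f My %.2f Mx %.2f'%(s['clock'],(s['tool_pos'][:2]-O)@U*1e3,f,s['contact_force'][:2]@V,s['contact_force'][2],s['moment'][1],s['moment'][0]))\nsys.exit/" g.py
python3 -m inch '[[0.013,0.1,0.005,0,10],[0.013,0.1,0.005,0,10]]'>/dev/null && python3 g.py && python3 -m inch '[[0.01,0.08,0.006,0,10],[0.01,0.08,0.006,0,10]]'>/dev/null && python3 g.py && python3 -m inch '[[0.01,0.08,0.006,0,10],[0.01,0.08,0.006,0,10]]'>/dev/null && python3 g.py && python3 -m inch '[[0.01,0.08,0.005,0,10],[0.01,0.08,0.005,0,10]]'>/dev/null && python3 g.py
```

```text
t14.0 x 63.0 Fx -1.4 Fy 0.6 Fz -0.1 My 0.27 Mx -0.18
t14.2 x 67.0 Fx -1.2 Fy 1.0 Fz -0.7 My 0.18 Mx -0.12
t14.4 x 71.1 Fx -1.4 Fy 0.5 Fz -1.3 My 0.18 Mx -0.10
t14.6 x 75.1 Fx -0.3 Fy 0.7 Fz -2.6 My 0.13 Mx -0.07
```

```bash
python3 -m inch '[[0.01,0.08,0.004,0,10],[0.01,0.08,0.004,0,10]]'>/dev/null && python3 g.py && python3 -m inch '[[0.01,0.08,0.004,0,10],[0.01,0.08,0.004,0,10]]'>/dev/null && python3 g.py && python3 -m inch '[[0.01,0.08,0.004,0,10],[0.01,0.08,0.004,0,10]]'>/dev/null && python3 g.py && python3 -m inch '[[0.01,0.08,0.004,0,10],[0.01,0.08,0.004,0,10]]'>/dev/null && python3 g.py && python3 -m inch '[[0.01,0.08,0.004,0,10],[0.01,0.08,0.004,0,10]]'>/dev/null && python3 g.py && python3 -m inch '[[0.01,0.08,0.004,0,10],[0.01,0.08,0.004,0,10]]'>/dev/null && python3 g.py; python3 -c "
from h import *
ln();a=snap('side');b=snap('top')
cv2.imwrite('pics/c5.png',np.hstack([cv2.resize(q['pixels'][y:y+130,x:x+130,::-1],(400,400),interpolation=cv2.INTER_CUBIC) for q,y,x in((b,150,140),(a,90,200))]))"
```

```text
t14.8 x 79.2 Fx -1.0 Fy 1.1 Fz -3.1 My 0.10 Mx 0.01
t15.0 x 82.2 Fx -5.5 Fy -0.3 Fz -2.2 My 0.02 Mx -0.91
t15.00 p [550.3 240.  170.5] yaw_y -7.48 F [-0.4 -5.4 -2.2] M [-0.91  0.02  0.08] open 17.3 tilt [ 0.    -0.002 -1.   ]
   lane x 82.2 y -1.0  zrel 110.2 Fx -5.5 Fy -0.3
```

View pics/c5.png

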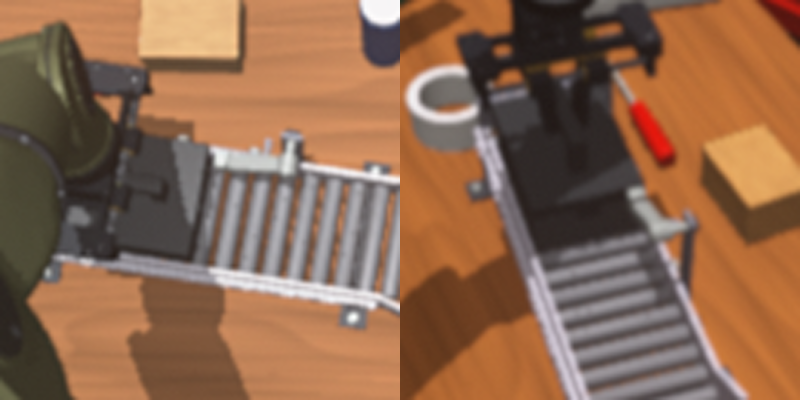

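The stop is met at 5.5 N, and the catch's nose now appears behind the tote's rear edge (left panel (212,155), right panel (640,205)). Now the tug back, with a guard.

```bash
sed 's/f<-4/f>7/' g.py > gb.py
python3 -m inch '[[-0.01,-0.08,-0.004,0,10],[-0.01,-0.08,-0.004,0,10],[-0.01,-0.08,-0.004,0,10]]'>/dev/null && python3 gb.py && python3 -m inch '[[-0.01,-0.06,-0.004,0,10],[0,-0.04,0,0,10]]'>/dev/null && python3 gb.py && python3 -m inch '[[-0.005,-0.04,-0.002,0,10],[-0.005,-0.04,-0.002,0,10]]'>/dev/null && python3 gb.py && python3 -m inch '[[-0.005,-0.04,-0.002,0,10],[0,0,0,0,10]]'>/dev/null && python3 gb.py&& python3 -m inch '[[-0.005,-0.04,-0.002,0,10],[0,0,0,0,10]]'>/dev/null && python3 gb.py
```

```text
t15.4 x 77.3 Fx 0.2 Fy -1.0 Fz -5.2 My -0.07 Mx 0.00
t15.6 x 74.3 Fx 0.5 Fy -1.0 Fz -5.3 My -0.03 Mx 0.01
t15.8 x 72.4 Fx 0.1 Fy 0.0 Fz -5.5 My -0.03 Mx 0.05
t16.0 x 72.2 Fx 1.3 Fy -0.6 Fz -5.6 My 0.01 Mx 0.43
t16.2 x 72.0 Fx 4.1 Fy 0.9 Fz -5.2 My 0.17 Mx 1.02
```

```bash
sed -i 's/f>7/f>10/' gb.py
python3 -m inch '[[-0.005,-0.04,-0.015,0,10],[0,0,0,0,10]]'>/dev/null && python3 gb.py && python3 -m inch '[[-0.005,-0.04,-0.002,0,10],[0,0,0,0,10]]'>/dev/null && python3 gb.py && python3 -m inch '[[-0.005,-0.04,-0.002,0,10],[0,0,0,0,10]]'>/dev/null && python3 gb.py; python3 -m inch '[[0,0,0,0,10],[0,0,0,0,10]]'>/dev/null; python3 gb.py
```

```text
t16.4 x 71.9 Fx 7.0 Fy 2.0 Fz -3.7 My 0.22 Mx 1.39
t16.6 x 71.7 Fx 7.3 Fy 2.7 Fz -3.7 My 0.30 Mx 1.69
t16.8 x 71.5 Fx 8.7 Fy 2.4 Fz -2.7 My 0.29 Mx 1.85
t17.0 x 71.6 Fx 8.9 Fy 3.1 Fz -3.2 My 0.33 Mx 1.92
```

```bash
python3 -m inch '[[-0.006,-0.05,-0.002,0,10],[0,0,0,0,10],[0,0,0,0,10]]'>/dev/null; python3 gb.py; python3 -m inch '[[0.01,0.1,0,0,10],[0.01,0.1,-0.01,0,10],[0.005,0.04,-0.01,0,10],[0,0,0,0,10]]'>/dev/null; python3 -c "
from h import *
ln()"
```

```text
t17.3 x 71.3 Fx 10.6 Fy 3.4 Fz -2.5 My 0.40 Mx 2.22
t17.70 p [548.2 229.8 169.8] yaw_y -7.49 F [-4.1  1.6  4.7] M [0.56 0.93 0.21] open 17.5 tilt [-0.001 -0.    -1.   ]
   lane x 71.9 y -0.3  zrel 110.1 Fx 1.0 Fy 4.3
```

```bash
python3 -m inch '[[-0.03,0,0.03,0,10],[0,0,0,0,10]]'>/dev/null; python3 gb.py;python3 -m inch '[[0,0,0,0,19],[0,0,0,0,22],[0,0,0,0,26],[0,0,0,0,30],[0,0,0,0,32]]'; python3 gb.py
```

```text
t17.9 x 71.9 Fx 1.8 Fy 1.9 Fz -0.6 My 0.34 Mx 0.55
clock: 18.4
tool_pos: [0.5481, 0.2297, 0.1697]
eef_rot: [0.752, 0.659, 0.0, 0.0]
contact_force: [-0.6, -0.2, -0.1]
opening: 0.364
t18.4 x 71.7 Fx -0.3 Fy 0.5 Fz -0.1 My 0.10 Mx -0.09
```

Released cleanly. I rise straight up and move away to look.

```bash
python3 -m inch '[[0,0,0.2,0,32],[0,0,0.4,0,32],[0,0,0.6,0,32],[0,0,0.8,0,32],[0,0,0.8,0,32]]'; python3 -m inch '[[0,0,0.8,0,32],[0,0,0.6,0,32],[-0.3,0.3,0.4,0,32],[-0.7,0.7,0,0,32],[-0.7,0.7,0,0,32]]';python3 -m inch '[[-0.7,0.9,0,0,32],[-0.7,0.9,0,0,32],[-0.5,0.9,0,0,32],[-0.3,0.9,0,0,32],[0,0,0,0,32]]'; python3 -c "
from h import *
ln();a=snap('side');b=snap('top')
W=cloud(b);z=W[...,2];d=W[...,:2]-O;lx=d@U;ly=d@V
m=(abs(ly)<.1)&(abs(lx)<.25)&(b['pixels'].max(2)<110)&(z>.11)&(z<.145)
print(m.sum(),cv2.minAreaRect((np.stack([lx[m],ly[m]],-1)*1000).astype(np.float32)))
cv2.imwrite('pics/c6.png',np.hstack([cv2.resize(q['pixels'][y:y+130,x:x+130,::-1],(400,400),interpolation=cv2.INTER_CUBIC) for q,y,x in((b,150,140),(a,90,200))]))"
```

```text
clock: 18.9
tool_pos: [0.548, 0.23, 0.2412]
eef_rot: [0.752, 0.659, 0.0, 0.0]
contact_force: [0.5, 0.2, -0.3]
opening: 0.364
clock: 19.4
tool_pos: [0.5046, 0.2733, 0.2854]
eef_rot: [0.752, 0.659, 0.0, -0.0]
contact_force: [0.4, 0.7, -1.1]
opening: 0.365
clock: 19.9
tool_pos: [0.4473, 0.3673, 0.2846]
eef_rot: [0.749, 0.662, 0.0, -0.002]
contact_force: [0.1, -0.2, -0.4]
opening: 0.365
t19.90 p [447.3 367.3 284.6] yaw_y -7.06 F [ 0.1 -0.2 -0.4] M [-0.12  0.1  -0.04] open 32.1 tilt [-0.002  0.003 -1.   ]
   lane x 195.2 y 117.5  zrel 218.5 Fx -0.2 Fy -0.1
348 ((40.76725769042969, 0.12558746337890625), (266.487060546875, 143.23410034179688), 0.1659414917230606)
```

View pics/c6.png

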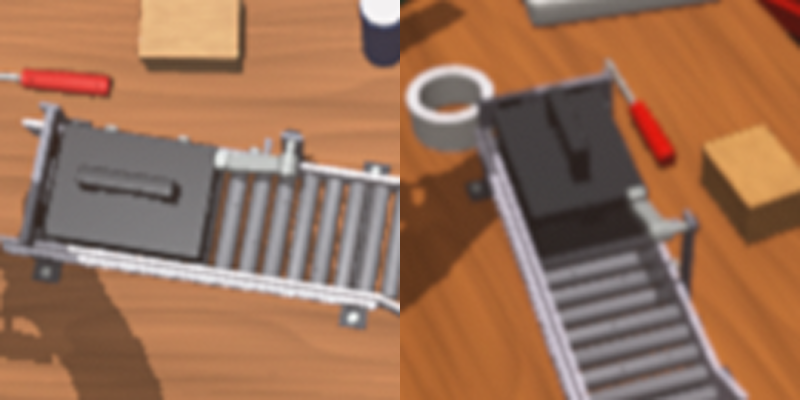

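The picture shows the tote in the lane with a small gap to the stop (left panel, about x = 45). The catch nose sits against its rear edge at (215,158). Everything else is undisturbed and the arm is clear, so I hand in.

```bash
python3 -m inch '[[0,0,0,0,32],[0,0,0,0,32],[0,0,0,0,32]]'; python3 -c "
from h import *
print(r.finish_job())"
```

```text
clock: 20.3
tool_pos: [0.451, 0.3615, 0.2848]
eef_rot: [0.752, 0.659, -0.0, 0.0]
contact_force: [-0.6, 0.7, 0.1]
opening: 0.363
the job is handed in; nothing more can be done
None
```

The grey tote is in the lane, held by the drop catch, and the job is handed in at about 20 s.

- **Loading:** I lifted the tote by its handle, set it on the rollers at the lane mouth and pushed it up. Its front edge lifted the catch. I stopped when it touched the end stop at 5.5 N.
- **Tug test:** I pulled it back by the handle. It moved about 10 mm freely, as the description says it should. The catch then held against a pull of about 10.6 N.
- **Final picture:** After I let go and moved away, the tote stayed put with the catch nose against its rear edge. The carton, spray can, tape and screwdriver that show in the last crop look unmoved; the wheel, wrench and brush were not in it.
- **Forces:** The highest reading I saw at the wrist was about 12 N.
- **Check that failed:** My last depth-based outline of the tote was no use because the mask also picked up lane parts. The final position therefore rests on the picture and the tool readings.

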